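# Shift a gearbox tower into reverse

### The job

On the bench stands a gear-shift tower whose lever is somewhere in the middle lane of its H-gate. Push the lever through the gate into reverse, the corner slot that has the tall reversing-light switch standing behind its closed end (the other corners have low plugs), until it is fully home there, then take the hand away. Only push the knob or lever with the fingers, never pinch it, and leave all the loose parts where they are.

Things in the scene. Friction and masses are not known exactly. Their poses are not given: they have to be found in the camera images.
- tower: gear-shift tower fixed to the bench: square cast aluminium housing, 220 x 220 mm, topped by a flat 6 mm steel gate plate, top face 130 mm above the bench. Origin: centre of its underside. x runs along the slots (away from the robot at yaw 0), y across them to the left, z up; turned up to 0.5 rad about z
- gate_centre (a point): centre of the H-gate, on the plate's top face. In tower axes: three lanes along x at y = -28, 0, +28 mm, joined at x = 0 by one neutral channel along y; all are 18 mm wide; slots are closed at x = +30 and -30 mm, so there are six. The 10 mm walls between slots have rounded tips. The plate stops the shaft: lanes can be changed only in the neutral channel
- lever_pivot (a point): the point the lever leans about, on the tower's axis 20 mm above the bench. The lever has no springs and stays where it is left; 3 to 6 N sideways at the knob move it. Its shaft is 12 mm thick in the gate, 14 mm above it
- knob (a point): centre of the black four-lobed knob on the lever: 40 mm across over the lobes (which lie along the lever's x and y), 26 mm high, flat on top. It lies 200 mm from the pivot, so 220 mm above the bench when upright; at the end of a corner slot it is about 43 mm along, 50 to 55 mm across and 10 to 12 mm lower
- shift (a joint): lean of the lever along the tower's x, rad: 0 upright (neutral), positive to +x; about +0.21 or -0.21 at the closed end of a slot. Knob centre from the pivot, in tower axes: x = 0.2 sin(shift), y = 0.2 cos(shift) sin(select), z = 0.2 cos(shift) cos(select)
- select (a joint): lean of the lever across the lanes, along the tower's y, rad: 0 in the middle lane, about +0.25 in the +y lane and -0.25 in the -y lane, about 0.28 up against the outer side of those lanes; anything from 0.23 to 0.28 enters the outer slots
- shaft_at_gate (a point): the point on the lever's axis 110 mm from its pivot, about at the gate plate's top face
- switch: reversing-light switch: bare steel stepped cylinder, 24 mm across, 40 mm tall, screwed upright into the gate plate straight behind the closed end of one of the four corner slots (outer lanes), 54 mm along the tower's x from the neutral channel's middle, in line with the slot. It marks the reverse slot. Origin: centre of its foot on the plate. Fixed
- plug1: low steel blanking plug, 22 mm across and only 7 mm tall, screwed into the plate behind one of the other corner slots. Origin: centre of its foot. Fixed
- plug2: low steel blanking plug, 22 mm across and only 7 mm tall, screwed into the plate behind one of the other corner slots. Origin: centre of its foot. Fixed
- plug3: low steel blanking plug, 22 mm across and only 7 mm tall, screwed into the plate behind one of the other corner slots. Origin: centre of its foot. Fixed
- lobe_front: the quarter of the knob and upper shaft on the tower's -x side: one round lobe, 22 mm across. Origin: the lever's pivot (not the lobe). Part of the lever; told apart only to see whether the knob is pinched
- lobe_back: the quarter of the knob and upper shaft on the tower's +x side: one round lobe, 22 mm across. Origin: the lever's pivot (not the lobe). Part of the lever; told apart only to see whether the knob is pinched
- lobe_left: the quarter of the knob and upper shaft on the tower's +y side: one round lobe, 22 mm across. Origin: the lever's pivot (not the lobe). Part of the lever; told apart only to see whether the knob is pinched
- lobe_right: the quarter of the knob and upper shaft on the tower's -y side: one round lobe, 22 mm across. Origin: the lever's pivot (not the lobe). Part of the lever; told apart only to see whether the knob is pinched
- socket_short: a short steel socket, 22 mm across, 28 mm tall, standing loose on the tower's plate near a corner. Not part of the work. Origin: on its underside or middle line
- piston: an aluminium spool piston, 24 mm across, 28 mm tall, standing loose on the tower's plate near the opposite corner. Not part of the work. Origin: on its underside or middle line
- ratchet: a loose ratchet handle lying on the bench to the left of the tower, 240 mm long, 30 mm high. Not part of the work. Origin: on its underside or middle line
- screwdriver: a loose screwdriver lying on the bench to the right of the tower. Not part of the work. Origin: on its underside or middle line
- socket_deep: a loose deep steel socket, 28 mm across, 60 mm tall, on the bench beyond the tower's left. Not part of the work. Origin: on its underside or middle line
- bearing: a loose steel bearing ring, 56 mm across, 16 mm high, on the bench beyond the tower's right. Not part of the work. Origin: on its underside or middle line
- drum: a loose aluminium drum, 60 mm across, 45 mm tall, on the bench to the right of the tower. Not part of the work. Origin: on its underside or middle line

How it is judged:
At the end, for the whole second after the job is handed in: The lever's shaft stands at the closed end of the slot in front of the switch (its axis at the plate within 34.5 mm of the switch's axis; fully home is about 31 mm, any other slot 38 mm or more), leaning at least 0.18 rad along the slot, and is at rest (horizontal distance between shaft_at_gate and switch below 0.0345 m and (value of joint shift above 0.18 rad or value of joint shift below -0.18 rad) and velocity of joint shift between -0.02 and 0.02 rad/s and velocity of joint select between -0.02 and 0.02 rad/s); the robot touches nothing.
It fails at once if the lever is pinched: the fingers press on opposite sides of its knob or upper shaft at once (over 2 N each) ((contact force between the fingers and lobe_front above 2 N and contact force between the fingers and lobe_back above 2 N) or (contact force between the fingers and lobe_left above 2 N and contact force between the fingers and lobe_right above 2 N)).
It fails at once if a loose part is lifted, carried or shoved (moved more than 20 mm) (distance of any of socket_short, piston, ratchet, screwdriver, socket_deep, bearing, drum from where it was at the start of the episode above 0.02 m).
It also fails if it takes over 45 s, if anything falls off the work surface, if the arm or the gripper's body presses on something with over 40 N, if the wrist force passes 120 N, or if a joint passes its speed limit or range.

### The arm

A 7-joint arm with a two-finger parallel gripper is mounted at the origin on the work surface. World frame = base frame: x ahead of the robot, y to its left, z up, the work surface at z = 0. Lengths are in m, angles in rad, forces in N, time in s.
With the tool pointing down it reaches from about 0.4 to 0.875 m from the base axis. Payload 6.5 kg.
Tool frame: the origin (TCP) lies at the very end of the fingers, on their centre line; the grasp point (between the pads) lies 19 mm behind it; z points along the fingers, y is the direction in which the jaws open and shut (so a half turn about z gives the same grasp; the last joint's range is limited). The gripper opens to 85 mm and grips with 20 to 120 N. Pads are 22 mm wide; open, the fingers measure 114 mm over their backs; the gripper's body (76 mm by 85 mm) begins 54 mm behind the grasp point. The pads swing forward as they close: fully open they stand 13 mm farther back than shut.
Start: joints at [-1.412, 0.536, -0.004, 1.538, 0.003, 1.067, -0.071], TCP at [0.145, 0.634, 0.205] pointing down, gripper open.
Joint ranges: [-2.7, 2.7], [-0.37, 2.16], [-1.27, 1.26], [0.24, 2.4], [-1.31, 4.45], [0.19, 1.91], [-2.76, 2.76]. Speed limits (rad/s): [2.39, 2.39, 3.14, 3.14, 3.14, 3.14, 3.14].

### API

Orientations are given as a unit quaternion [w, x, y, z].
In Python, from plant import ctrl gives the robot as it stands.
- The arm moves only by the shell command python3 -m pendant 'ROWS' [OPENING] [FORCE]. ROWS is JSON, a list of rows, each a list of 4 numbers: the shift along the world's x, y, z in mm, then the turn about the world's z in rad. In form: [[dx, dy, dz, roll], ...]. A call has 1 to 8 rows; each row is the pose to reach, as a shift and turn from the pose commanded when the call began; what a row does not reach only later rows make up. A row lasts 1/8 s, in which the tool goes at most 62.5 mm and 10.7 degrees, less where a joint would pass 70% of its speed; a pose out of reach is approached as far as the arm can. A call with a gripper value outside its range is refused whole. OPENING is the opening, from 0 (shut) to 1 (fully open), set as the call begins (- or left out, the last holds). The fingers move at their own pace and stop on an object; FORCE is the grip in N (left out, the last holds). Time passes only in rows, so rows that repeat a pose let the fingers close. It gives the time, the measured TCP pose, the force and the opening at its end, in the units of the state.
- ctrl.read_state(): the state, without advancing time (a new reading comes with each control period).
- ctrl.capture(name): name is "scene" or "side" or "wrist"; returns a dict with "pixels" (420x560x3 uint8, red, green, blue), "fovy" (degrees; the focal length in pixels is half the picture's height over the tangent of half this angle, whatever the lens; pixels are square), "cx", "cy" (the principal point, pixels), "dist_coeffs" ([k1, k2, p1, p2, k3] as OpenCV has them; the pictures are not rectified), "R" (3x3) and "t" (3): a world point X has camera coordinates R X + t. Camera axes: x right, y down, z forward; pixel columns grow to the right and rows downward; lengths in m; the calibration is good to about 2 mm. A picture is of the moment at which its call begins. There is no depth.
- ctrl.finish_job(): hands the job in, once; it reports no verdict.
Trained networks look in a picture, given as the dict that the camera call returned (one of the last four; its "shot" number tells which), for a name from the list of things; names that differ only in an ending like _2 or _b are one class to them, and where a whole thing is asked for, a point or a joint stands for the part that bears it (a point fixed in the world has none). Each returns a list of dicts, best first, with "conf" (0 to 1); they miss things now and then, are a little off and sometimes report something else, mostly with a low value. They report only what shows in the picture. A call takes as long as a camera call.
- ctrl.boxes_of(label, picture): "location" ([column, row] in pixels, amid what is visible of it).
- ctrl.spot_point(label, picture): "location" ([column, row] in pixels: a listed point, or the origin of a listed thing).
The state is a dict: "time": time; "joint_positions": joint angles; "dq": joint speeds; "joint_efforts": joint torques, N m; "ee_pos": TCP position; "ee_rot": TCP orientation; "force": force on the tool from outside, world axes, zero at the start; "torque": the same for the moment, N m; "grip_width": finger opening in m.
Only numpy, scipy, OpenCV 4.12 (cv2) and the standard library are available. Lean on these libraries where they do the work, as an engineer would, in place of code of your own. Each camera call takes 0.05 s, during which the arm holds its last target.

## Working session

There is one attempt and no reset: what is moved stays moved. The work goes in short steps, Python scripts to look and compute and a shell command to move; the robot and the scene stay as the last step left them, time stands still between calls to the robot, and variables do not carry over. Pictures are saved under pics/ and viewed, and the job is handed in when it is done.

```bash
mkdir -p pics; ls; cat > h.py <<'E'
import numpy as np,cv2
from plant import ctrl
def cap(n,fn):
    p=ctrl.capture(n); cv2.imwrite('pics/'+fn,cv2.cvtColor(p['pixels'],cv2.COLOR_RGB2BGR)); return p
def K(p):
    f=p['pixels'].shape[0]/2/np.tan(np.radians(p['fovy'])/2)
    return np.array([[f,0,p['cx']],[0,f,p['cy']],[0,0,1.]])
def ray(p,uv):
    x=cv2.undistortPoints(np.array([[uv]],float),K(p),np.array(p['dist_coeffs'],float))[0,0]
    R=np.array(p['R']);t=np.array(p['t']); d=R.T@np.array([x[0],x[1],1]); return -R.T@t,d/np.linalg.norm(d)
def onz(p,uv,z):
    o,d=ray(p,uv); return o+d*(z-o[2])/d[2]
def tri(l):
    A=np.zeros((3,3));b=np.zeros(3)
    for p,uv in l:
        o,d=ray(p,uv);M=np.eye(3)-np.outer(d,d);A+=M;b+=M@o
    return np.linalg.solve(A,b)
def proj(p,X):
    r,_=cv2.Rodrigues(np.array(p['R'])); return cv2.projectPoints(np.array(X,float).reshape(-1,1,3),r,np.array(p['t'],float),K(p),np.array(p['dist_coeffs'],float))[0][:,0]
E
python3 - <<'E'
from h import *
s=ctrl.read_state();print(s['time'],s['ee_pos'],s['ee_rot'],s['grip_width'])
P={}
for n in('scene','side','wrist'):
    p=P[n]=cap(n,n+'0.png')
    print(n,np.round(-np.array(p['R']).T@np.array(p['t']),3))
    for l in('gate_centre','lever_pivot','knob','shaft_at_gate','switch','plug1','tower','socket_short','piston'):
        print(l,[(np.round(d['location'],1).tolist(),round(d['conf'],2)) for d in ctrl.spot_point(l,p)[:4]])
E
```

```text
pics
0.0 [0.144761   0.63299116 0.20410205] [-2.62802645e-05  1.12137042e-01  9.93692375e-01 -8.64459475e-04] 0.0857159829679408
scene [1.019 0.308 0.677]
gate_centre [([240.9, 189.2], 0.74)]
lever_pivot [([229.1, 162.6], 0.21)]
knob [([231.4, 160.9], 0.58)]
shaft_at_gate [([236.2, 189.0], 0.8), ([171.4, 259.3], 0.67)]
switch [([236.2, 167.4], 0.46)]
plug1 [([214.9, 201.7], 0.61), ([241.7, 213.4], 0.41), ([235.7, 166.2], 0.41), ([265.1, 179.9], 0.37)]
tower []
socket_short [([289.1, 166.8], 0.7)]
piston [([193.6, 204.7], 0.57), ([239.3, 211.1], 0.31)]
side [ 0.077 -0.514  0.741]
gate_centre [([309.7, 254.7], 0.62)]
lever_pivot []
knob [([321.3, 216.4], 0.66)]
shaft_at_gate [([314.9, 251.1], 0.77)]
switch [([312.5, 273.7], 0.62)]
plug1 [([310.5, 233.2], 0.59), ([285.3, 265.8], 0.5), ([334.3, 242.3], 0.39), ([320.4, 215.7], 0.28)]
tower [([306.0, 295.3], 0.66)]
socket_short [([252.9, 266.2], 0.68)]
piston [([357.7, 242.1], 0.64)]
wrist [0.066 0.651 0.374]
gate_centre []
lever_pivot []
knob []
shaft_at_gate []
switch []
plug1 []
tower []
socket_short []
piston []
```

```bash
python3 - <<'E'
import cv2
for n,(u,v) in(('scene',(240,190)),('side',(310,245))):
    i=cv2.imread(f'pics/{n}0.png'); c=i[v-90:v+90,u-110:u+110]; cv2.imwrite(f'pics/{n}0z.png',cv2.resize(c,None,fx=3.6,fy=3.3,interpolation=cv2.INTER_CUBIC)[:600])
E
```

```text
(no output)
```

View pics/scene0.png

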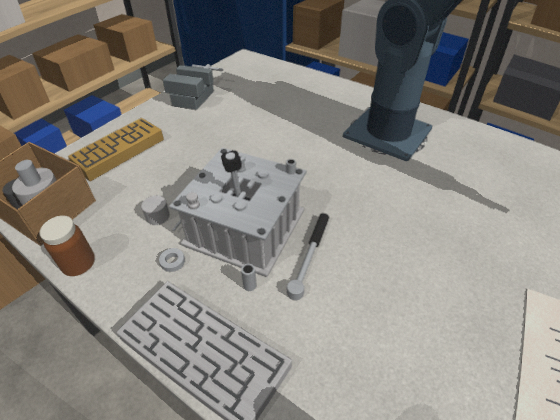

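View pics/side0.png

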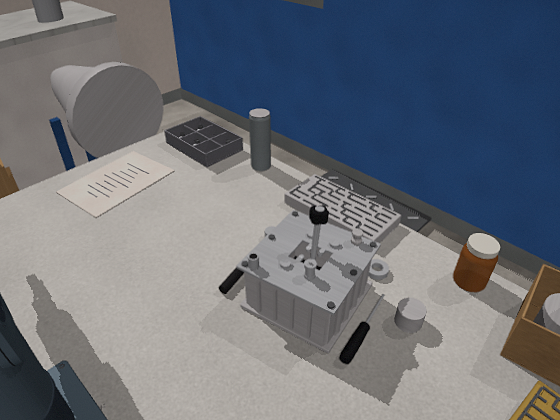

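View pics/scene0z.png

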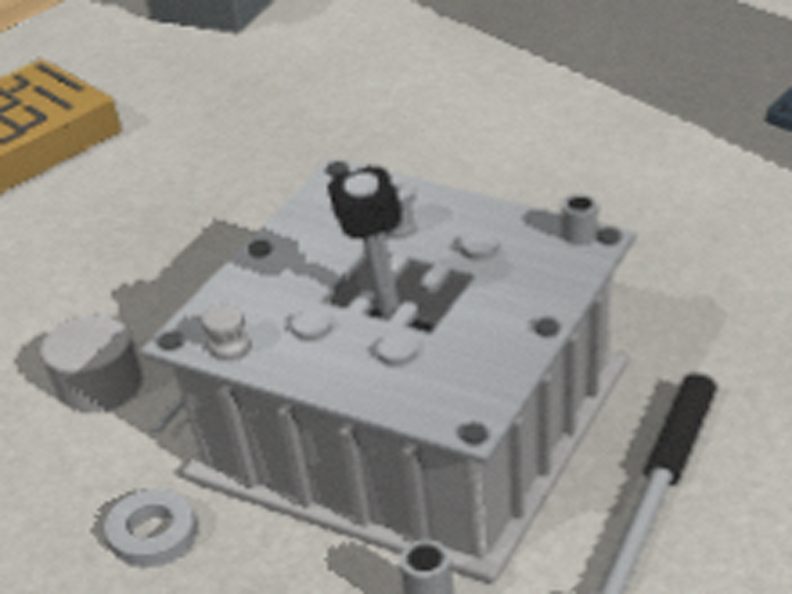

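View pics/side0z.png

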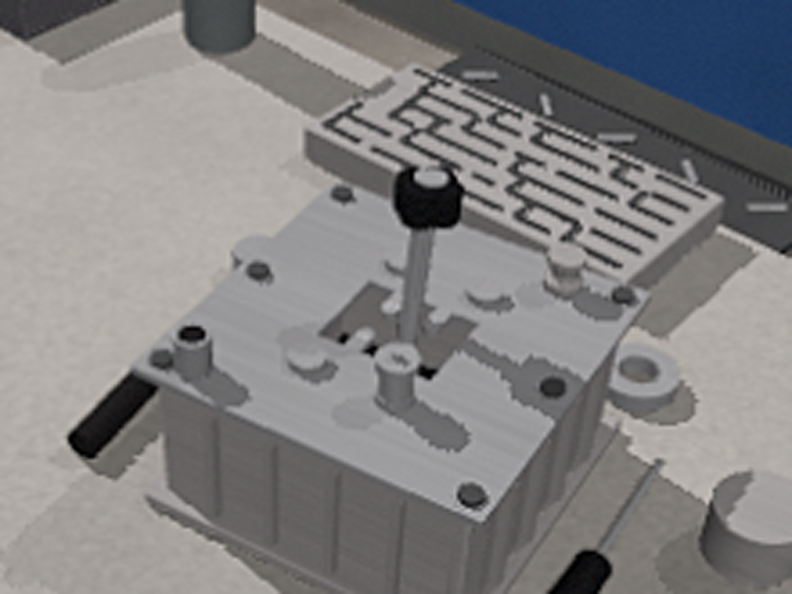

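The scene picture shows the tower with the lever in the far half of the middle lane. The side picture shows the tall switch at about (313,273), at the robot-side right corner (-x,-y). In the scene view it sits behind the knob. Next I'll measure.

```bash
python3 - <<'E'
from h import *
S=cap('scene','a1.png');D=cap('side','a2.png')
def sp(l,p): return [np.array(d['location']) for d in ctrl.spot_point(l,p)]
a=lambda z:np.round(z,4).tolist()
pts=[]
for n,p in(('scene',S),('side',D)):
    for l in('gate_centre','switch','plug1','socket_short','piston','shaft_at_gate'):
        for uv in sp(l,p)[:4]: print(n,l,np.round(uv,1),a(onz(p,uv,.13)[:2]))
k1,k2=sp('knob',S)[0],sp('knob',D)[0]
X=tri([(S,k1),(D,k2)]);print('knob',a(X),proj(S,X)-k1,proj(D,X)-k2)
for l in ('ratchet','screwdriver','drum','bearing','socket_deep'):
    for n,p in(('scene',S),('side',D)):
        print(l,n,[a(onz(p,np.array(d['location']),.02)[:2]) for d in ctrl.boxes_of(l,p)[:1]])
# plate corner refine: user
E
```

```text
scene gate_centre [238.1 187.3] [0.579, -0.1176]
scene switch [238.9 167.2] [0.5253, -0.16]
scene plug1 [215.1 198.5] [0.6335, -0.1349]
scene plug1 [262.5 176.8] [0.5213, -0.0954]
scene plug1 [240.7 214.7] [0.6389, -0.061]
scene socket_short [289.1 171.6] [0.4728, -0.0573]
scene piston [192.9 203.9] [0.6721, -0.162]
scene shaft_at_gate [237.4 190.3] [0.5872, -0.1127]
scene shaft_at_gate [173.2 260.1] [0.7976, -0.089]
side gate_centre [308.7 253.5] [0.5741, -0.1122]
side switch [310.7 276.1] [0.5293, -0.1571]
side plug1 [286.7 269.7] [0.5088, -0.1118]
side plug1 [335.7 243.2] [0.6381, -0.1323]
side plug1 [311.  234.7] [0.6218, -0.0768]
side socket_short [253.4 264.4] [0.4723, -0.0541]
side piston [356.9 238.5] [0.6821, -0.1557]
side shaft_at_gate [312.  249.9] [0.5871, -0.11]
knob [0.6014, -0.1154, 0.2171] [[ 0.78159475 -0.00272736]] [[ 0.77309494 -0.02734104]]
ratchet scene [[0.5846, 0.0739]]
ratchet side [[0.4794, 0.0355]]
screwdriver scene []
screwdriver side [[0.5347, -0.2746]]
drum scene [[0.6691, -0.3158]]
drum side [[0.6788, -0.3159]]
bearing scene [[0.7532, -0.1639]]
bearing side [[0.7373, -0.1983]]
socket_deep scene [[0.6868, -0.0121]]
socket_deep side []
```

```bash
python3 - <<'E'
from h import *
from scipy.optimize import least_squares
S=cap('scene','a3.png');D=cap('side','a4.png')
obs=[(S,(306.7,171.2)),(S,(264.7,238.8)),(S,(170.3,206.1)),(D,(333.9,312.6)),(D,(236.9,266.5)),(D,(380,243.8))]
w=[onz(p,np.array(u),.13)[:2] for p,u in obs]
for x in w: print(np.round(x,4))
h=.11
sg=[(-1,1),(1,1),(1,-1),(-1,-1),(-1,1),(1,-1)]
def T(q,l): c,s=np.cos(q[2]),np.sin(q[2]);return np.array([q[0]+c*l[0]-s*l[1],q[1]+s*l[0]+c*l[1]])
pl=[((-54,-28),(.5253,-.160)),((54,-28),(.6335,-.1349)),((-54,28),(.5213,-.0954)),((54,28),(.6389,-.061)),((-54,-28),(.5293,-.1571)),((-54,28),(.5088,-.1118)),((54,-28),(.6381,-.1323)),((54,28),(.6218,-.0768))]
f=lambda q:np.concatenate([T(q,(a*h,b*h))-x for (a,b),x in zip(sg,w)]+[.3*(T(q,(l[0]/1e3,l[1]/1e3))-np.array(x)) for l,x in pl])
r=least_squares(f,[.577,-.115,.27],loss='soft_l1',f_scale=.004);q=r.x
print(q,np.round(r.fun*1e3,1))
for n,p in(('s',S),('d',D)):
    im=cv2.cvtColor(p['pixels'],cv2.COLOR_RGB2BGR);Z=4
    c=proj(p,[[*q[:2],.13]])[0].astype(int);o=c-[95,70]
    im=cv2.resize(im[o[1]:o[1]+140,o[0]:o[0]+190],None,fx=Z,fy=Z,interpolation=cv2.INTER_CUBIC)
    def dr(L,col,z=.13,cl=True):
        P=(proj(p,[[*T(q,l),z] for l in L])-o+.5)*Z-.5;cv2.polylines(im,[P.astype(int).reshape(-1,1,2)],cl,col,1)
    dr([(h,h),(h,-h),(-h,-h),(-h,h)],(0,0,255))
    for l in((.054,.028),(.054,-.028),(-.054,.028),(-.054,-.028)):
        dr([(l[0]+.011*np.cos(t),l[1]+.011*np.sin(t)) for t in np.linspace(0,6.28,20)],(0,255,0))
    g=np.array;e=.037;e1=.03
    for y in(-.028,0,.028): dr([(-e1,y-.009),(e1,y-.009),(e1,y+.009),(-e1,y+.009)],(255,0,0))
    cv2.imwrite(f'pics/fit_{n}.png',im)
k=np.array([.6014,-.1154]);c,s=np.cos(q[2]),np.sin(q[2]);d=k-q[:2];print('knob local',c*d[0]+s*d[1],-s*d[0]+c*d[1])
E
```

```text
[ 0.4489 -0.0257]
[0.6614 0.016 ]
[ 0.7039 -0.1962]
[ 0.4914 -0.2458]
[ 0.4451 -0.035 ]
[ 0.7032 -0.2012]
[ 0.57573033 -0.11478678  0.20561305] [-3.3 -3.8 -0.5 -0.7  1.9 -3.8 -0.9  0.9  0.5  5.4  2.7  1.2  1.   2.
  0.2  1.1 -1.2 -0.9 -4.8 -4.6 -0.2  1.2  2.5  4.  -1.1  0.3  0.3  0.1]
knob local 0.025003770189308366 -0.00584120893703347
```

View pics/fit_s.png

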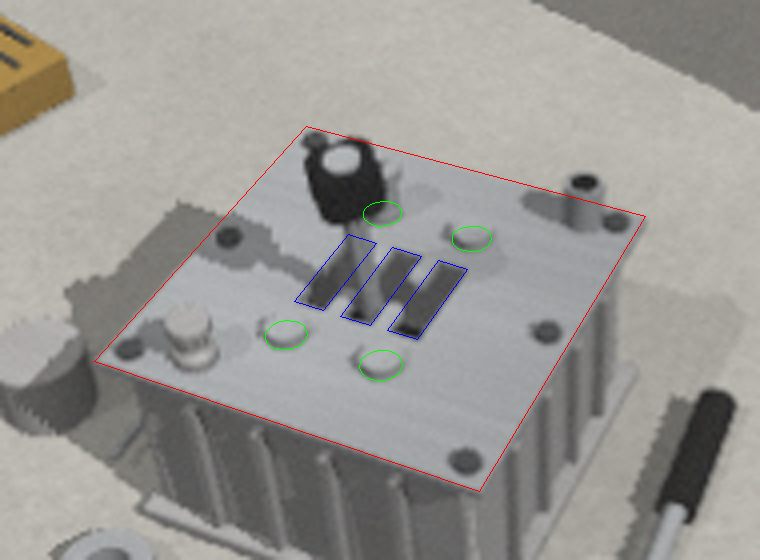

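View pics/fit_d.png

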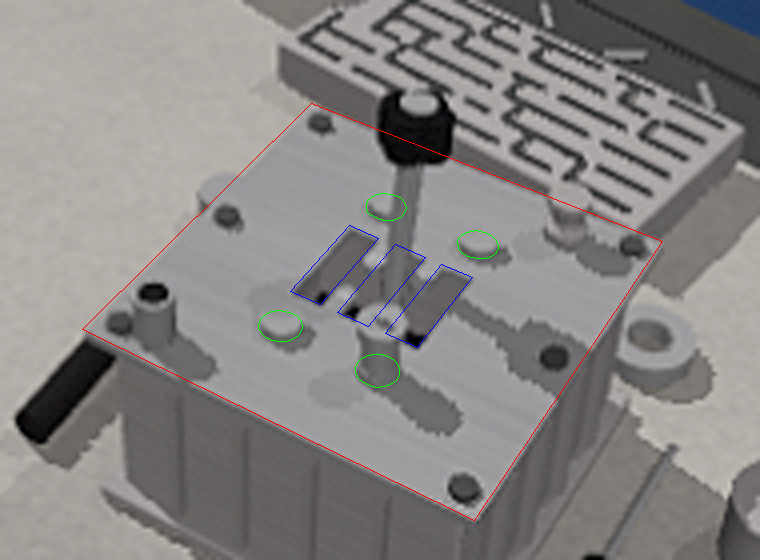

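The fit is good on both views: the tower is at (0.576,-0.115), yaw 0.206. The lever knob is at local x≈+25 mm, so it leans towards +x in the middle lane. The switch is in the (-x,-y) corner. With the fingers shut, the plan is to push -x to neutral, then -y, then -x.

```bash
python3 -m pendant '[[0,0,60,0],[0,0,120,0],[33,-49,125,0.08],[67,-98,125,0.16],[100,-147,125,0.24],[134,-196,125,0.32],[167,-245,125,0.431],[200,-294,125,0.431]]' 0 30; python3 -m pendant '[[33,-49,0,0],[67,-98,0,0],[100,-147,0,0],[134,-196,0,0],[167,-245,0,0],[200,-294,0,0],[234,-343,0,0],[268,-391,0,0]]'
```

```text
time: 3.9
ee_pos: [0.3459, 0.3379, 0.3303]
ee_rot: [0.0, -0.103, 0.995, 0.0]
force: [2.0, 0.5, -0.2]
grip_width: -0.0004
time: 4.9
ee_pos: [0.6139, -0.0528, 0.3302]
ee_rot: [0.0, -0.103, 0.995, 0.0]
force: [0.7, 0.5, 0.4]
grip_width: 0.0003
```

```bash
python3 -m pendant '[[33,-48,0,0],[33,-48,0,0],[33,-48,0,0]]'; python3 - <<'E'
from h import *
for n in('scene','side','wrist'): 
    p=cap(n,'b_'+n+'.png')
    for l in ('knob','switch','gate_centre'): print(n,l,[np.round(d['location'],1).tolist() for d in ctrl.spot_point(l,p)[:2]])
E
```

```text
time: 5.28
ee_pos: [0.6457, -0.0987, 0.3297]
ee_rot: [-0.0, -0.103, 0.995, 0.0]
force: [-0.2, -0.0, -1.1]
grip_width: -0.0003
scene knob [[231.2, 160.0], [241.8, 214.8]]
scene switch [[241.2, 209.2], [237.2, 168.8]]
scene gate_centre [[240.6, 188.1], [249.6, 283.9]]
side knob [[322.3, 215.7]]
side switch [[310.2, 274.1]]
side gate_centre [[309.8, 252.0]]
wrist knob [[272.5, 135.5]]
wrist switch [[240.4, 36.6]]
wrist gate_centre [[271.1, 97.7]]
```

View pics/b_wrist.png

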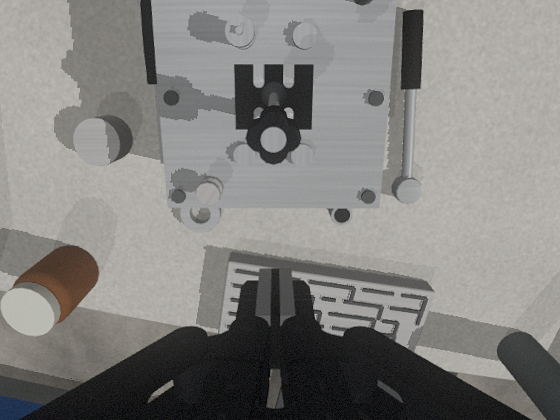

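View pics/b_side.png

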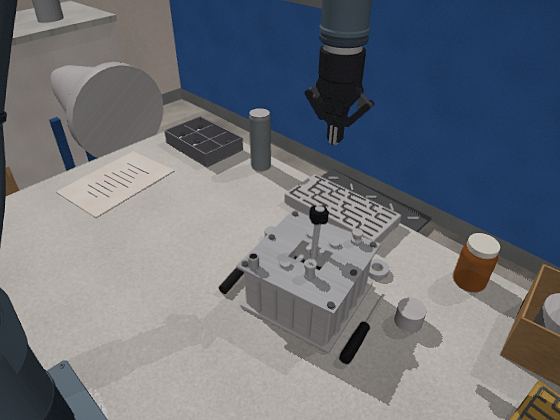

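```bash
cat >> h.py <<'E'
Q=np.array([.5757,-.1148,.2056])
def loc(X):
    c,s=np.cos(Q[2]),np.sin(Q[2]);d=np.array(X)[:2]-Q[:2];return np.round(np.array([c*d[0]+s*d[1],-s*d[0]+c*d[1]])*1e3,1)
def knob(names=('scene','side','wrist'),tag=None):
    l=[]
    for n in names:
        p=cap(n,f'{tag}_{n}.png') if tag else ctrl.capture(n)
        r=ctrl.spot_point('knob',p)
        if r and r[0]['conf']>.3: l.append((p,np.array(r[0]['location']))); print(n,l[-1][1],'at z.217',loc(onz(p,l[-1][1],.217)))
    if len(l)>1:
        X=tri(l); print('knob',X.round(4),'local mm',loc(X),'res px',[np.round(proj(p,X)[0]-u,1).tolist() for p,u in l])
    s=ctrl.read_state();print('t',s['time'],'tcp',s['ee_pos'].round(4),'local',loc(s['ee_pos']),'F',np.round(s['force'],1))
    return l
E
python3 - <<'E'
from h import *
l=knob()
p=ctrl.capture('wrist')
for l in('switch','gate_centre','plug1'):
    for d in ctrl.spot_point(l,p)[:4]: print(l,loc(onz(p,np.array(d['location']),.13)))
for uv in((301,210),(167,207)): pass
E
```

```text
scene [228.8 161.1] at z.217 [24.5 -4.3]
side [322.5 215. ] at z.217 [28.  -7.4]
wrist [273.5 132.3] at z.217 [23.  -2.1]
knob [ 0.601  -0.1144  0.2175] local mm [24.8 -4.7] res px [[-0.3, -0.2], [-1.9, 0.2], [-3.6, 2.6]]
t 6.175 tcp [ 0.6459 -0.0994  0.33  ] local [71.9  0.8] F [ 0.4 -0.2  0.6]
switch [-54.2 -30. ]
gate_centre [ 3.3 -5.3]
plug1 [ 54.3 -25.1]
plug1 [58.4 27.8]
plug1 [-55.5  26.5]
```

```bash
python3 -m pendant '[[0,0,-60,0],[0,0,-110,0],[0,0,-127,0],[-10,-2,-127,0],[-15,-3,-127,0],[-20,-4,-127,0],[-25,-5,-127,0],[-25,-5,-127,0]]'; python3 - <<'E'
from h import *
knob(tag='c')
E
```

```text
time: 7.38
ee_pos: [0.6208, -0.1046, 0.2036]
ee_rot: [0.0, -0.103, 0.995, -0.0]
force: [-0.7, -0.6, 1.0]
grip_width: 0.0
scene [231.1 160.4] at z.217 [20.8 -1.2]
side [318.  214.4] at z.217 [24.8  0.9]
wrist [271.4 226.6] at z.217 [24.3 -2.5]
knob [ 0.5983 -0.111   0.2189] local mm [22.9 -0.9] res px [[-0.5, -0.1], [0.4, 0.1], [3.6, -1.4]]
t 7.675 tcp [ 0.6214 -0.1045  0.2034] local [46.8  0.8] F [-0.9  1.   4.2]
```

View pics/c_wrist.png

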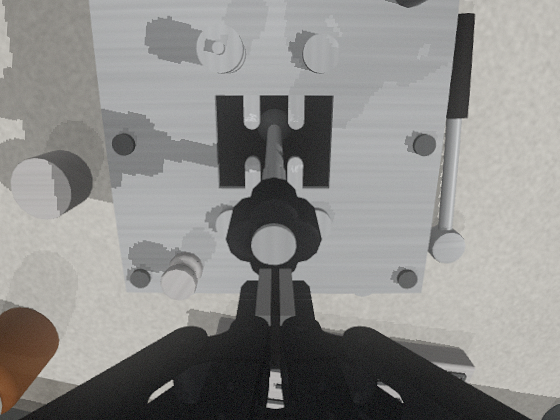

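View pics/c_side.png

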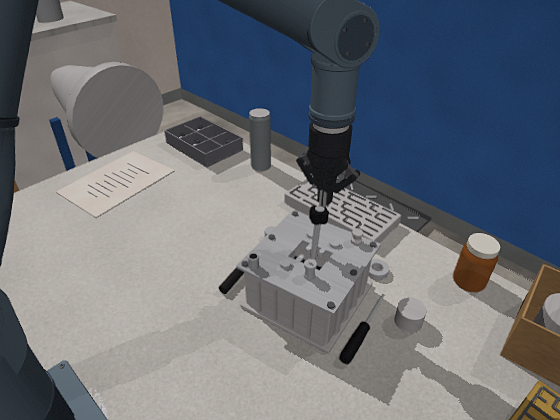

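```bash
python3 -m pendant '[[-4,-1,0,0],[-8,-2,0,0],[-12,-2.5,0,0],[-12,-2.5,0,0]]'; python3 - <<'E'
from h import *
knob(tag='d')
E
```

```text
time: 8.18
ee_pos: [0.6115, -0.1066, 0.205]
ee_rot: [0.003, -0.103, 0.995, -0.0]
force: [2.7, -0.2, 9.3]
grip_width: 0.0003
scene [232.9 160.6] at z.217 [20.   2.4]
side [318.4 216. ] at z.217 [20.8 -2.1]
knob [ 0.5955 -0.1107  0.2164] local mm [20.2 -0. ] res px [[-1.1, 0.0], [-1.1, 0.0]]
t 8.475 tcp [ 0.6117 -0.1066  0.2049] local [36.9  0.7] F [ 2.6 -0.3  7.9]
```

View pics/d_wrist.png

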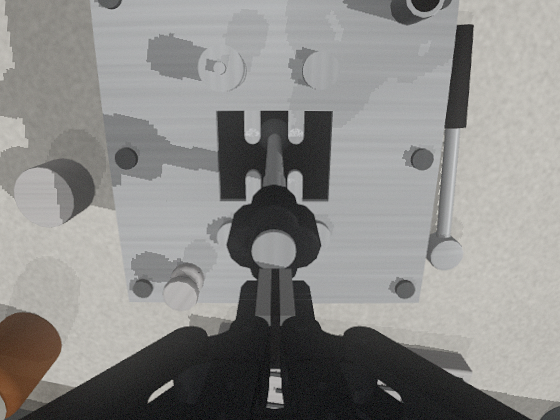

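```bash
python3 - <<'E'
from h import *
o=[]
for n,(u,v) in(('scene',(235,160)),('side',(318,215))):
    i=cv2.imread(f'pics/d_{n}.png'); c=i[v-45:v+45,u-33:u+33]; o.append(cv2.resize(c,None,fx=6,fy=6,interpolation=cv2.INTER_CUBIC))
cv2.imwrite('pics/dz.png',np.hstack(o))
s=ctrl.read_state();print(s['force'],s['torque'])
E
```

```text
[ 2.61960764 -0.30502353  7.8681477 ] [ 0.10783661 -0.6692736   0.00601314]
```

View pics/dz.png

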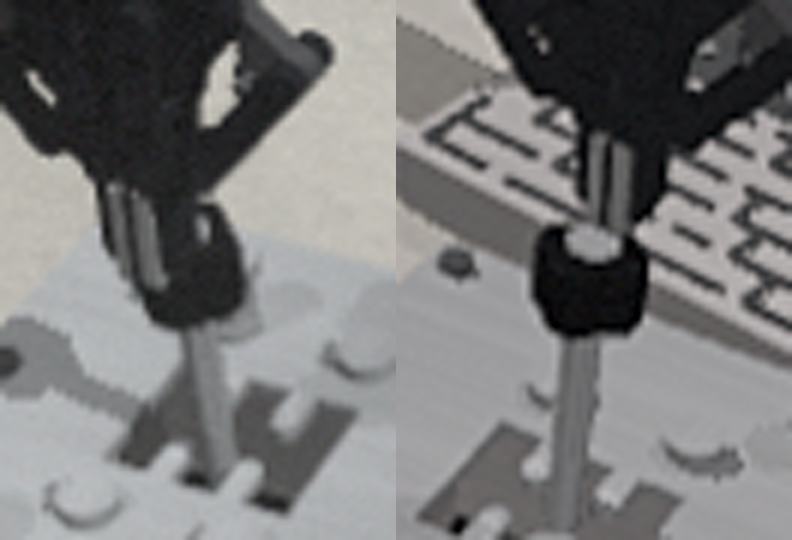

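```bash
python3 - <<'E'
from h import *
s=ctrl.read_state();t=s['ee_pos']
c,sn=np.cos(Q[2]),np.sin(Q[2])
W=lambda x,y:Q[:2]+[c*x-sn*y,sn*x+c*y]
o=[]
for n in('scene','side'):
    p=cap(n,f'e_{n}.png');im=cv2.cvtColor(p['pixels'],cv2.COLOR_RGB2BGR)
    u,v=proj(p,t)[0].astype(int);a=np.array([u-33,v-40]);Z=6
    im=cv2.resize(im[a[1]:a[1]+90,a[0]:a[0]+66],None,fx=Z,fy=Z,interpolation=cv2.INTER_CUBIC)
    P=lambda X:((proj(p,X)-a+.5)*Z).astype(int)
    for q in P(t): cv2.circle(im,tuple(map(int,q)),4,(0,0,255),-1)
    cv2.line(im,*[tuple(map(int,q)) for q in P([t,t+[0,0,.05]])],(0,0,255),1)
    for sh,col in((.10,(0,255,0)),(.06,(255,0,0))):
        for r in(.187,.213):
            L=[]
            for th in np.linspace(0,6.28,25):
                lx=.02*np.cos(th);ly=.02*np.sin(th)
                X=np.array([r*np.sin(sh)+lx*np.cos(sh),ly,.02+r*np.cos(sh)-lx*np.sin(sh)]);L.append([*W(X[0],X[1]),X[2]])
            cv2.polylines(im,[P(L).reshape(-1,1,2)],True,col,1)
    o.append(im)
cv2.imwrite('pics/ez.png',np.hstack(o));print(s['force'].round(1),s['time'])
E
```

```text
[ 2.6 -0.3  7.9] 8.475
```

View pics/ez.png

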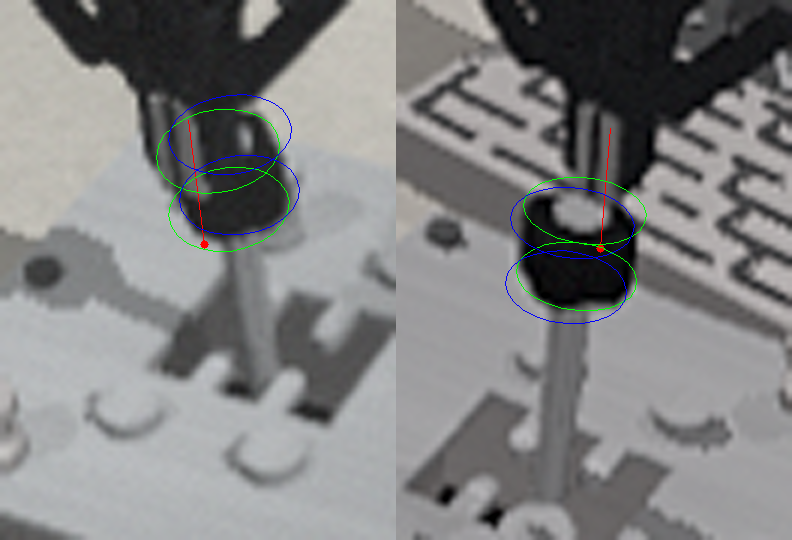

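```bash
python3 -m pendant '[[12,2.5,0,0],[12,2.5,10,0],[6,1.5,10,0],[0,0,10,0],[0,0,10,0]]'; python3 - <<'E'
from h import *
knob(tag='f')
E
python3 -m pendant '[[-4,-1,0,0],[-8,-2,0,0],[-8,-2,0,0]]'; python3 - <<'E'
from h import *
knob(tag='g')
o=[]
for n,(u,v) in(('scene',(235,160)),('side',(318,215))):
    i=cv2.imread(f'pics/g_{n}.png'); c=i[v-45:v+45,u-33:u+33]; o.append(cv2.resize(c,None,fx=6,fy=6,interpolation=cv2.INTER_CUBIC))
cv2.imwrite('pics/gz.png',np.hstack(o))
E
```

```text
time: 9.2
ee_pos: [0.6079, -0.1072, 0.2128]
ee_rot: [-0.0, -0.102, 0.995, 0.0]
force: [-0.4, -0.7, -0.3]
grip_width: -0.0
scene [229.3 160.1] at z.217 [21.3 -4.9]
side [319.  213.8] at z.217 [27.6  0.2]
knob [ 0.6    -0.1119  0.2201] local mm [24.4 -2.1] res px [[0.4, -0.0], [0.4, -0.0]]
t 9.5 tcp [ 0.609  -0.1068  0.2129] local [34.2  1.1] F [0.4 0.8 0.8]
time: 9.88
ee_pos: [0.6005, -0.1091, 0.213]
ee_rot: [-0.0, -0.103, 0.995, 0.0]
force: [0.1, 0.8, -0.0]
grip_width: 0.0002
scene [231.  159.8] at z.217 [19.2 -2.3]
side [319.7 217.6] at z.217 [17.8 -6.7]
wrist [273.9 252.4] at z.217 [20.5 -1.4]
knob [ 0.5958 -0.1139  0.216 ] local mm [19.9 -3.2] res px [[-0.5, 0.5], [-1.1, -0.8], [-3.6, -1.9]]
t 10.175 tcp [ 0.601  -0.1088  0.213 ] local [26.   0.7] F [ 1.  -0.2 -0.4]
```

View pics/gz.png

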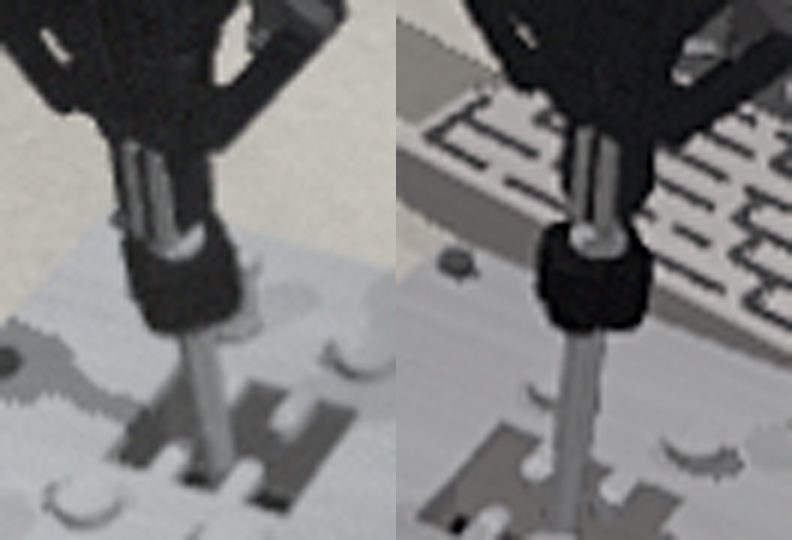

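View pics/g_wrist.png

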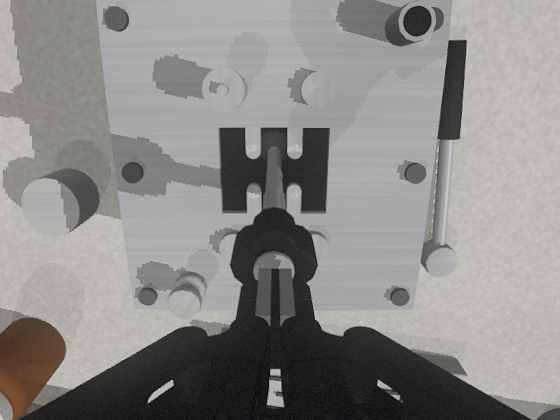

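The tips sit on top of the knob: pads end at its light top disc, (275,262) in the wrist view. So the real tips are about 15 mm higher than the reported TCP. I'll back off and go lower.

```bash
python3 -m pendant '[[0,0,12,0],[22,5,14,0],[46,9.5,14,0],[46,9.5,-10,0],[46,9.5,-25,0],[46,9.5,-25,0]]'; python3 - <<'E'
from h import *
knob(tag='i')
o=[]
for n,(u,v) in(('scene',(235,160)),('side',(318,215))):
    i=cv2.imread(f'pics/i_{n}.png'); c=i[v-45:v+45,u-33:u+33]; o.append(cv2.resize(c,None,fx=6,fy=6,interpolation=cv2.INTER_CUBIC))
cv2.imwrite('pics/iz.png',np.hstack(o))
E
```

```text
time: 10.92
ee_pos: [0.6459, -0.0993, 0.1871]
ee_rot: [-0.001, -0.103, 0.995, 0.0]
force: [-0.4, -0.4, 0.2]
grip_width: -0.0004
scene [230.8 160.6] at z.217 [21.6 -1.5]
side [317.1 215.6] at z.217 [20.5  0.6]
wrist [271.6 164. ] at z.217 [19.9 -2.7]
knob [ 0.5958 -0.112   0.217 ] local mm [20.3 -1.4] res px [[0.3, -0.4], [0.8, 0.4], [3.4, 1.0]]
t 11.225 tcp [ 0.6473 -0.0995  0.1889] local [73.2  0.4] F [ 0.3 -0.5 -0.4]
```

View pics/iz.png

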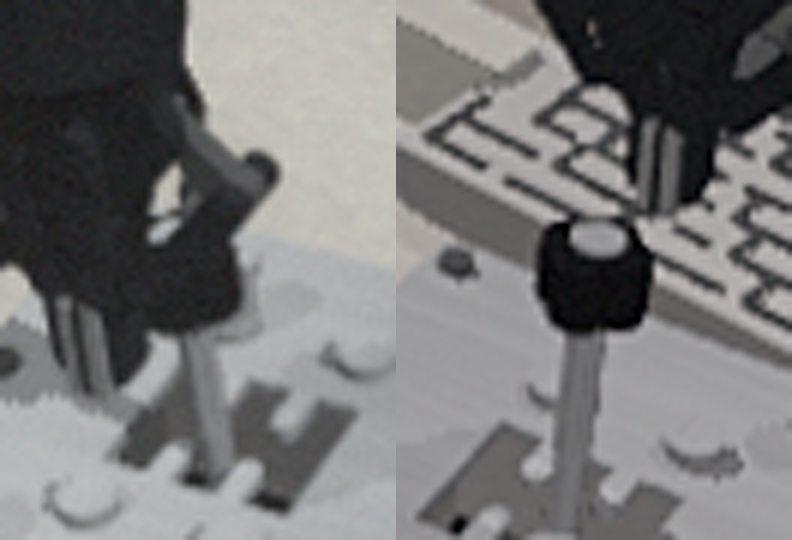

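View pics/i_wrist.png

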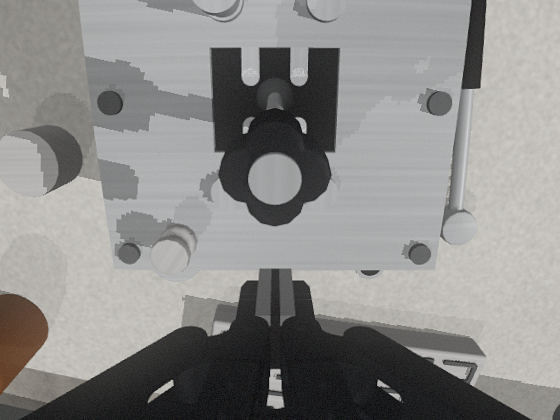

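```bash
python3 - <<'E'
from h import *
S=ctrl.capture('scene');D=ctrl.capture('side')
a=np.array([217.8,180.8]);b=np.array([329,205.])
X=tri([(S,a),(D,b)]);print(X,loc(X),proj(S,X)-a,proj(D,X)-b)
s=ctrl.read_state();print(s['ee_pos'],proj(S,s['ee_pos']),proj(D,s['ee_pos']))
E
```

```text
[ 0.64921522 -0.09885928  0.20837403] [75.2  0.6] [[0.64825204 0.0113828 ]] [[ 0.58637292 -0.03942226]]
[ 0.64716083 -0.09941647  0.18855883] [[220.16794657 187.89316992]] [[328.45984606 213.01176596]]
```

```bash
python3 -m pendant '[[-5,-1,-6,0],[-12,-2.5,-6,0],[-18,-3.5,-6,0],[-23,-5,-6,0],[-28,-6,-6,0],[-32,-6.5,-6,0],[-36,-7.5,-6,0],[-36,-7.5,-6,0]]'; python3 - <<'E'
from h import *
knob(tag='j')
E
```

```text
time: 12.32
ee_pos: [0.6107, -0.1071, 0.1821]
ee_rot: [0.0, -0.103, 0.995, -0.0]
force: [2.3, 0.6, 1.7]
grip_width: -0.0
scene [233.2 157.7] at z.217 [11.6 -1.5]
side [316.7 218.9] at z.217 [11.  -3.7]
wrist [275.  229.4] at z.217 [ 6.4 -1.1]
knob [ 0.5854 -0.1153  0.2158] local mm [ 9.4 -2.5] res px [[0.2, -0.3], [-1.0, 0.7], [-3.5, 5.9]]
t 12.625 tcp [ 0.6109 -0.107   0.1819] local [36.   0.5] F [ 2.  -0.1  1.6]
```

View pics/j_wrist.png

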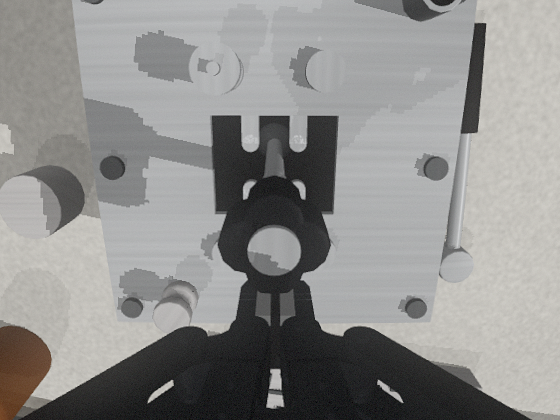

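```bash
python3 -m pendant '[[-3,-0.5,0,0],[-6,-1,0,0],[-8,-1.5,0,0],[-8,-1.5,0,0]]'; python3 - <<'E'
from h import *
knob(tag='k')
for n in('scene','side'):
    p=ctrl.capture(n)
    for d in ctrl.spot_point('shaft_at_gate',p)[:2]:print(n,d['conf'],loc(onz(p,np.array(d['location']),.13)))
o=[]
for n,(u,v) in(('scene',(235,170)),('side',(318,230))):
    i=cv2.imread(f'pics/k_{n}.png'); c=i[v-45:v+45,u-33:u+33]; o.append(cv2.resize(c,None,fx=6,fy=6,interpolation=cv2.INTER_CUBIC))
cv2.imwrite('pics/kz.png',np.hstack(o))
E
```

```text
time: 13.12
ee_pos: [0.6028, -0.1084, 0.1821]
ee_rot: [0.0, -0.103, 0.995, 0.0]
force: [3.0, -0.2, 1.6]
grip_width: 0.0002
scene [235.5 151.5] at z.217 [-8.1 -7. ]
side [314.  223.1] at z.217 [-3.  -5.5]
wrist [273.3 234. ] at z.217 [ 0.3 -1.5]
knob [ 0.5737 -0.1191  0.2196] local mm [-2.8 -3.8] res px [[0.0, 0.8], [-0.6, -1.4], [-6.3, -5.0]]
t 13.425 tcp [ 0.6028 -0.1084  0.1819] local [27.9  0.8] F [2.4 0.  2. ]
scene 0.79 [-7.9 -3.6]
side 0.98 [0.2 0.4]
```

View pics/kz.png

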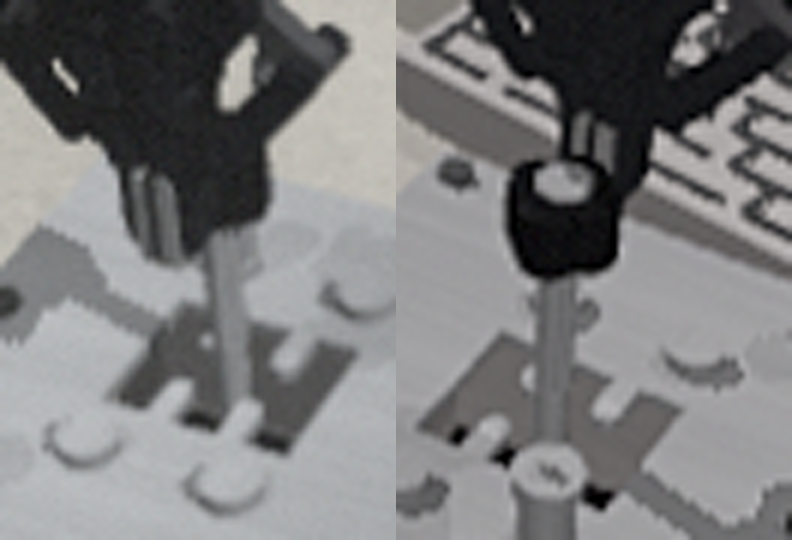

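```bash
python3 -c "
from h import *
s=ctrl.read_state();print(s['joint_positions'],s['time'])"; python3 -m pendant '[[8,1.5,0,0],[16,3,0,0],[22,4.5,0,0]]'
```

```text
[-0.18993324  0.52187409  0.41077302  1.68344337 -0.24093168  0.98663193
  2.08286711] 13.625
time: 14.0
ee_pos: [0.6251, -0.1036, 0.1816]
ee_rot: [-0.0, -0.103, 0.995, 0.0]
force: [0.1, -0.2, -0.4]
grip_width: 0.0
```

```bash
python3 -m pendant '[[-6,30,0,-0.1],[-13,62,0,-0.28],[-13,62,0,-0.46],[-22,61,0,-0.64],[-32,59,0,-0.82],[-42,57,0,-1.0],[-52,55,0,-1.18],[-62,52,0,-1.36]]';python3 -m pendant '[[0,0,0,-0.18],[0,0,0,-0.211],[0,0,0,-0.211]]'; python3 - <<'E'
from h import *
knob(tag='m')
p=ctrl.capture('side')
for d in ctrl.spot_point('shaft_at_gate',p)[:2]:print(d['conf'],loc(onz(p,np.array(d['location']),.13)))
E
```

```text
time: 15.0
ee_pos: [0.5627, -0.0516, 0.1819]
ee_rot: [-0.0, 0.548, 0.837, -0.0]
force: [-0.5, -0.7, -0.1]
grip_width: 0.0001
time: 15.38
ee_pos: [0.5631, -0.0517, 0.1819]
ee_rot: [-0.0, 0.629, 0.777, -0.0]
force: [0.7, 0.4, -0.3]
grip_width: 0.0003
scene [235.1 153.1] at z.217 [-3.1 -5.2]
t 15.675 tcp [ 0.5629 -0.0519  0.182 ] local [ 0.3 64.2] F [-0.2  0.3  0.5]
0.58 [ 2.4 -2.4]
```

View pics/m_wrist.png

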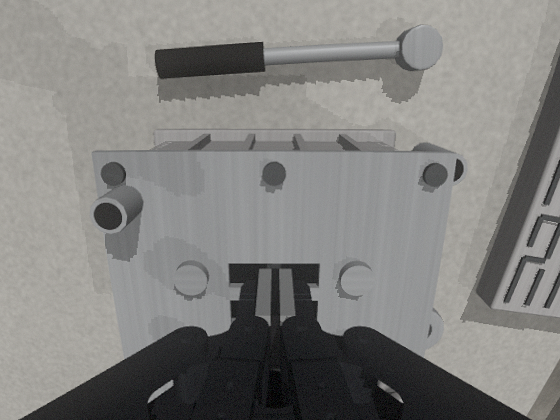

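View pics/m_scene.png

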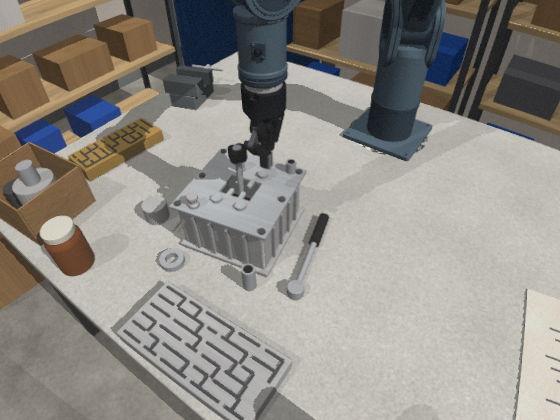

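```bash
python3 -m pendant '[[3,-15,0,0],[6,-30,0,0],[7.5,-36,0,0],[8.5,-41,0,0],[9.5,-46,0,0],[10.5,-51,0,0],[11,-55,0,0],[11,-55,0,0]]'; python3 - <<'E'
from h import *
knob(('scene','side'),tag='n')
p=ctrl.capture('side')
for d in ctrl.spot_point('shaft_at_gate',p)[:2]:print(d['conf'],loc(onz(p,np.array(d['location']),.13)))
o=[]
for n,(u,v) in(('scene',(235,170)),('side',(318,230))):
    i=cv2.imread(f'pics/n_{n}.png'); c=i[v-45:v+45,u-33:u+33]; o.append(cv2.resize(c,None,fx=6,fy=6,interpolation=cv2.INTER_CUBIC))
cv2.imwrite('pics/nz.png',np.hstack(o))
E
```

```text
time: 16.77
ee_pos: [0.574, -0.1075, 0.182]
ee_rot: [0.0, 0.631, 0.776, -0.0]
force: [0.4, 1.0, 0.2]
grip_width: 0.0001
scene [225.9 154.4] at z.217 [  7.8 -20.2]
side [327.2 225.5] at z.217 [  4.4 -30.3]
knob [ 0.5866 -0.139   0.2139] local mm [  5.7 -25.9] res px [[-1.8, -0.0], [-1.8, 0.1]]
t 16.975 tcp [ 0.5738 -0.1073  0.1819] local [-0.3  7.8] F [ 0.1 -0.  -0.2]
0.56 [ -5.6 -21.4]
0.52 [-53.9 -32.3]
```

View pics/nz.png

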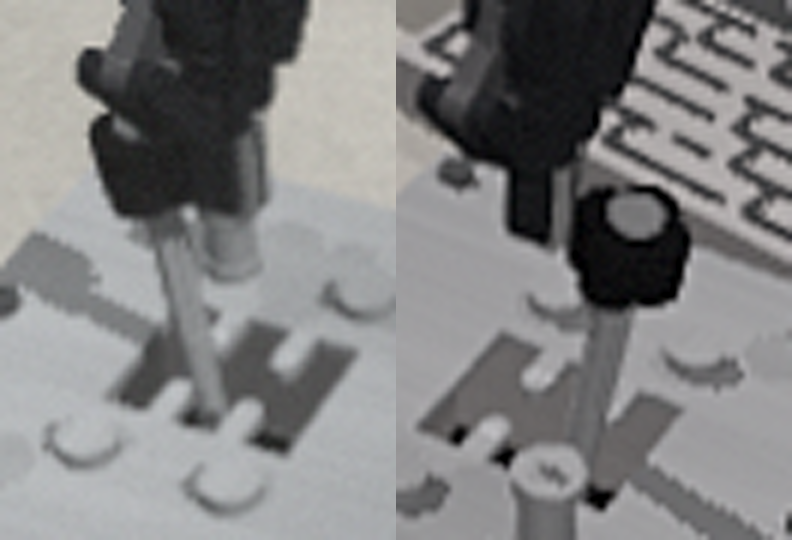

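```bash
python3 -m pendant '[[1,-5,0,0],[2,-10,0,0],[3,-15,0,0],[4,-20,0,0],[4.5,-22,0,0],[4.5,-22,0,0]]'; python3 - <<'E'
from h import *
knob(('scene','side'),tag='o')
p=ctrl.capture('side')
for d in ctrl.spot_point('shaft_at_gate',p)[:2]:print(d['conf'],loc(onz(p,np.array(d['location']),.13)))
o=[]
for n,(u,v) in(('scene',(235,170)),('side',(318,230))):
    i=cv2.imread(f'pics/o_{n}.png'); c=i[v-45:v+45,u-33:u+33]; o.append(cv2.resize(c,None,fx=6,fy=6,interpolation=cv2.INTER_CUBIC))
cv2.imwrite('pics/oz.png',np.hstack(o))
E
```

```text
time: 17.82
ee_pos: [0.5785, -0.1295, 0.1821]
ee_rot: [0.0, 0.631, 0.776, -0.0]
force: [-0.7, 1.6, -0.5]
grip_width: -0.0004
scene [216.7 150.3] at z.217 [  3.1 -44.3]
side [332.3 230.6] at z.217 [ -3.6 -45.4]
knob [ 0.5848 -0.159   0.2145] local mm [ -0.1 -45.2] res px [[0.6, 0.0], [0.6, -0.0]]
t 18.025 tcp [ 0.5785 -0.1293  0.1822] local [ -0.2 -14.8] F [ 0.5  0.1 -1.6]
0.84 [ -2.2 -33.1]
0.43 [ 78.1 -19.8]
```

View pics/oz.png

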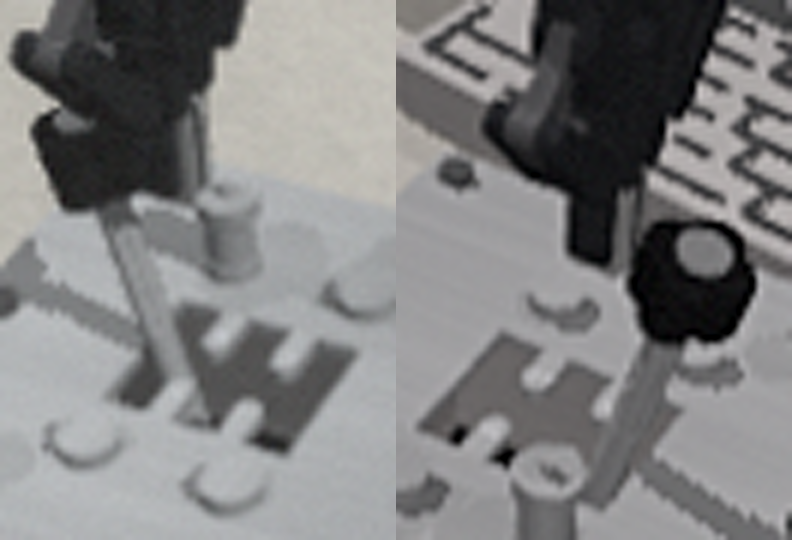

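```bash
python3 -m pendant '[[0.5,-3,0,0],[1,-5,0,0],[1.5,-7,0,0],[1.5,-7,0,0]]'; python3 - <<'E'
from h import *
knob(('scene','side'),tag='o2')
E
```

```text
time: 18.62
ee_pos: [0.5798, -0.136, 0.1819]
ee_rot: [-0.0, 0.631, 0.776, -0.0]
force: [0.1, 2.2, -0.9]
grip_width: 0.0002
scene [213.5 150. ] at z.217 [  4.7 -50.9]
side [338.4 234.9] at z.217 [ -8.4 -60.6]
knob [ 0.5852 -0.1711  0.2106] local mm [ -2.1 -57.1] res px [[-0.5, -0.0], [-0.5, 0.0]]
t 18.825 tcp [ 0.5799 -0.136   0.1821] local [ -0.2 -21.6] F [-0.1  1.8 -0.7]
```

```bash
python3 -m pendant '[[-2,10,0,0],[-4,20,0,0.1],[28,27,0,0.28],[60,33,0,0.46],[60,33,0,0.64],[60,33,0,0.82],[60,33,0,1.0],[60,33,0,1.18]]';python3 -m pendant '[[0,0,0,0.18],[0,0,0,0.36],[5,-25,-3,0.391],[10,-49,-6,0.391],[10,-49,-6,0.391]]'; python3 - <<'E'
from h import *
knob(tag='q')
p=ctrl.capture('side')
for d in ctrl.spot_point('shaft_at_gate',p)[:2]:print(d['conf'],loc(onz(p,np.array(d['location']),.13)))
E
```

```text
time: 19.82
ee_pos: [0.64, -0.1028, 0.1822]
ee_rot: [0.0, 0.089, 0.996, -0.0]
force: [0.5, -0.7, -0.6]
grip_width: -0.0004
time: 20.45
ee_pos: [0.6495, -0.1545, 0.176]
ee_rot: [-0.0, -0.101, 0.995, -0.001]
force: [-0.7, 0.4, -0.1]
grip_width: -0.0
scene [212.6 148.2] at z.217 [  0.1 -55.7]
side [337.5 234. ] at z.217 [ -7.  -58.1]
wrist [330.9 108.6] at z.217 [ -9.  -33.1]
knob [ 0.5817 -0.1631  0.2163] local mm [ -4.  -48.5] res px [[4.1, -0.0], [-3.9, -2.4], [-46.7, 15.0]]
t 20.75 tcp [ 0.6501 -0.1504  0.1761] local [ 65.5 -50. ] F [ 0.4 -0.5 -0.8]
0.61 [ -0.7 -28.4]
0.57 [ 98.5 -68.8]
```

View pics/q_wrist.png

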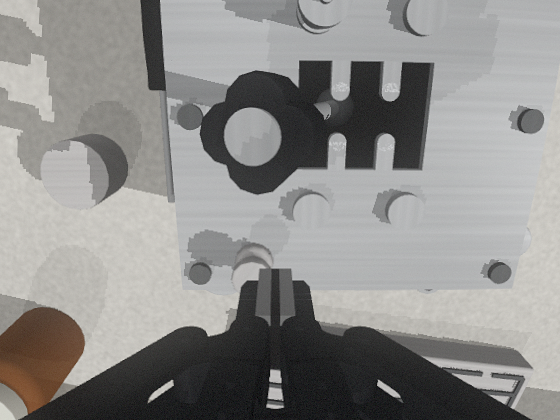

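```bash
python3 -m pendant '[[1,-5,0,0],[-19,-9,0,0],[-33,-12,0,0],[-38,-13,0,0],[-43,-14,0,0],[-48,-15,0,0],[-53,-16,0,0],[-53,-16,0,0]]'; python3 - <<'E'
from h import *
knob(tag='r')
p=ctrl.capture('side')
for d in ctrl.spot_point('shaft_at_gate',p)[:2]:print(d['conf'],loc(onz(p,np.array(d['location']),.13)))
E
```

```text
time: 21.85
ee_pos: [0.5966, -0.1678, 0.1761]
ee_rot: [-0.0, -0.103, 0.995, 0.0]
force: [2.0, -1.0, 2.0]
grip_width: -0.0001
scene [217.1 146.2] at z.217 [ -9.4 -50.7]
side [331. 240.] at z.217 [-28.6 -55.5]
wrist [284.6 229.5] at z.217 [-21.9 -54.1]
knob [ 0.5682 -0.1717  0.2094] local mm [-19.  -54.1] res px [[1.3, 0.1], [1.4, -0.1], [-0.6, -0.0]]
t 22.15 tcp [ 0.5968 -0.1675  0.1758] local [  9.9 -55.9] F [ 1.6 -0.4  2.3]
0.92 [-13.  -33.7]
```

View pics/r_wrist.png

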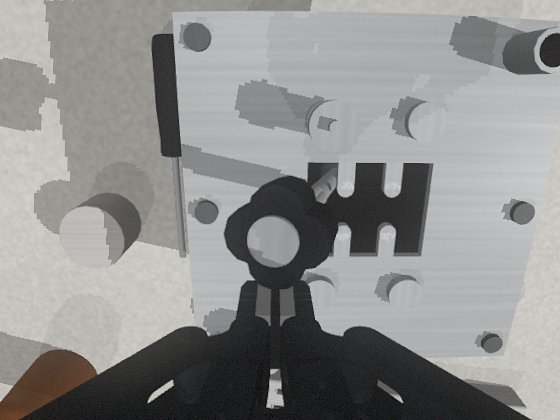

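```bash
python3 -m pendant '[[-5,-1,-1,0],[-10,-2,-2,0],[-15,-3,-3,0],[-20,-4,-3,0],[-24,-5,-4,0],[-27,-5.5,-4,0],[-27,-5.5,-4,0]]'; python3 - <<'E'
from h import *
knob(tag='u')
p=ctrl.capture('side')
for d in ctrl.spot_point('shaft_at_gate',p)[:2]:print(d['conf'],loc(onz(p,np.array(d['location']),.13)))
E
```

```text
time: 23.12
ee_pos: [0.5757, -0.1719, 0.1731]
ee_rot: [0.006, -0.104, 0.995, -0.001]
force: [17.4, 1.2, -6.6]
grip_width: 0.0001
scene [226.4 138.9] at z.217 [-39.5 -45.7]
side [326.4 246.8] at z.217 [-49.4 -57. ]
wrist [286.  232.8] at z.217 [-44.  -53.6]
knob [ 0.5435 -0.1752  0.2119] local mm [-43.8 -52.6] res px [[-1.6, 0.2], [-0.9, -0.6], [2.5, -4.9]]
t 23.425 tcp [ 0.5757 -0.172   0.1731] local [-11.7 -56. ] F [17.3  2.3 -5. ]
0.65 [-29.6 -35.6]
0.51 [ -48.5 -233. ]
```

View pics/u_wrist.png

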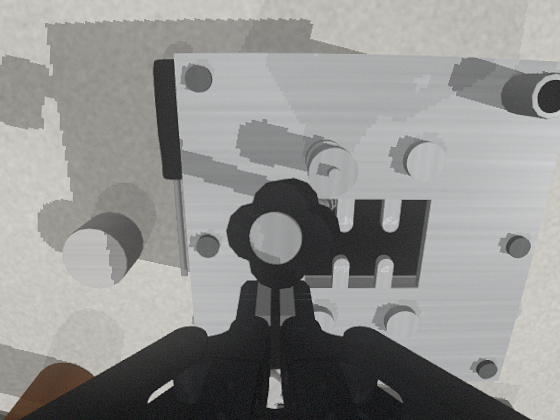

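The force jumped to 17 N with the knob at local (-44,-53) mm, so it is fully home. Next I back away and check.

```bash
python3 -m pendant '[[10,2,0,0],[30,6,0,0],[60,12,0,0],[90,18,30,0],[100,20,80,0],[100,20,130,0],[100,20,130,0]]'; python3 - <<'E'
from h import *
knob(tag='v')
for n in('scene','side'):
    p=ctrl.capture(n)
    for d in ctrl.spot_point('shaft_at_gate',p)[:2]:print(d['conf'],loc(onz(p,np.array(d['location']),.13)))
o=[]
for n,(u,v) in(('scene',(235,170)),('side',(318,245))):
    i=cv2.imread(f'pics/v_{n}.png'); c=i[v-45:v+45,u-33:u+33]; o.append(cv2.resize(c,None,fx=6,fy=6,interpolation=cv2.INTER_CUBIC))
cv2.imwrite('pics/vz.png',np.hstack(o))
E
```

```text
time: 24.4
ee_pos: [0.6708, -0.1551, 0.306]
ee_rot: [0.002, -0.102, 0.995, -0.001]
force: [-0.4, 0.3, 0.8]
grip_width: 0.0
scene [223.4 143.8] at z.217 [-21.7 -42.8]
side [327.7 247.7] at z.217 [-50.3 -60.1]
wrist [283.1  18.8] at z.217 [-39.1 -53.2]
knob [ 0.5484 -0.1755  0.204 ] local mm [-39.2 -53.9] res px [[0.2, -0.6], [-0.7, 0.4], [-1.5, 3.4]]
t 24.7 tcp [ 0.6688 -0.1532  0.3002] local [ 83.3 -56.6] F [-0.1 -0.4  0.8]
0.61 [-25.3 -25.6]
```

View pics/vz.png

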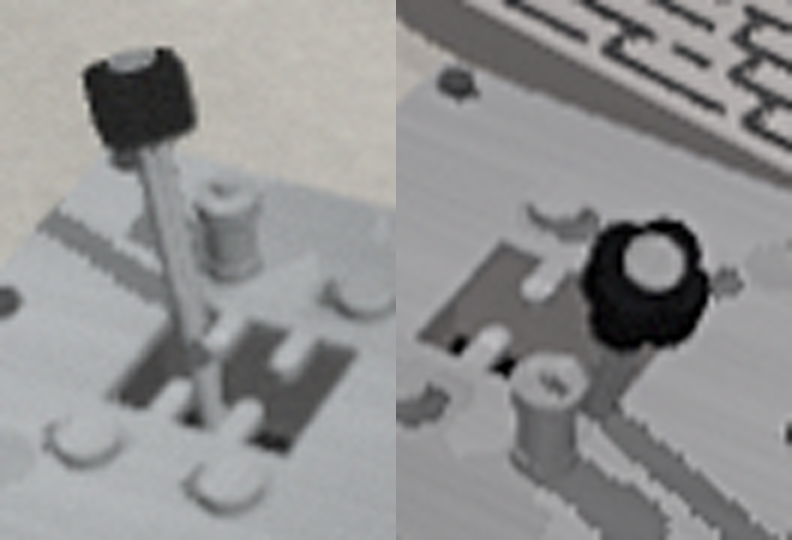

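View pics/v_wrist.png

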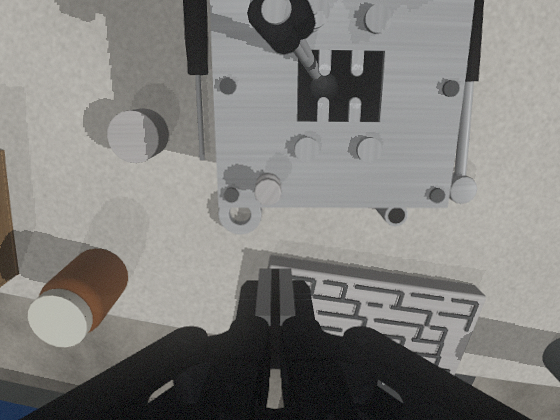

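View pics/v_scene.png

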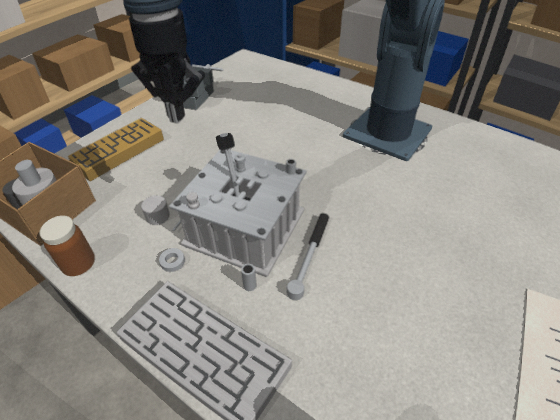

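```bash
python3 - <<'E'
from h import *
c,sn=np.cos(Q[2]),np.sin(Q[2])
o=[]
for n in('wrist','scene','side'):
    p=cap(n,f'w_{n}.png');im=cv2.cvtColor(p['pixels'],cv2.COLOR_RGB2BGR)
    im=cv2.copyMakeBorder(im,60,0,0,0,cv2.BORDER_CONSTANT)
    def pt(sh,se,r,lx=0,ly=0):
        a=np.array([np.sin(sh),np.cos(sh)*np.sin(se),np.cos(sh)*np.cos(se)])
        ex=np.array([np.cos(sh),-np.sin(sh)*np.sin(se),-np.sin(sh)*np.cos(se)]);ey=np.cross(a,ex)
        X=r*a+lx*ex+ly*ey;return [Q[0]+c*X[0]-sn*X[1],Q[1]+sn*X[0]+c*X[1],X[2]+.02]
    u,v=proj(p,pt(-.2,-.27,.19))[0].astype(int);a=np.array([u-33,v-30]);Z=4 if n!='wrist' else 4
    im=cv2.resize(im[max(a[1]+60,0):a[1]+60+80,a[0]:a[0]+66],None,fx=Z,fy=Z,interpolation=cv2.INTER_CUBIC)
    a[1]=max(a[1],-60)
    for sh,se,col in((-.21,-.27,(0,255,0)),(-.15,-.27,(0,0,255))):
        L=proj(p,[pt(sh,se,.213,.011*np.cos(t),.011*np.sin(t)) for t in np.linspace(0,6.28,30)])
        cv2.polylines(im,[((L-a+.5)*Z).astype(int).reshape(-1,1,2)],True,col,1)
        L=proj(p,[pt(sh,se,.115),pt(sh,se,.187)]);cv2.polylines(im,[((L-a+.5)*Z).astype(int).reshape(-1,1,2)],False,col,1)
    cv2.imwrite('x.png',im);o.append(cv2.resize(im,(264,320)))
cv2.imwrite('pics/wz.png',np.hstack(o))
E
```

```text
(no output)
```

View pics/wz.png

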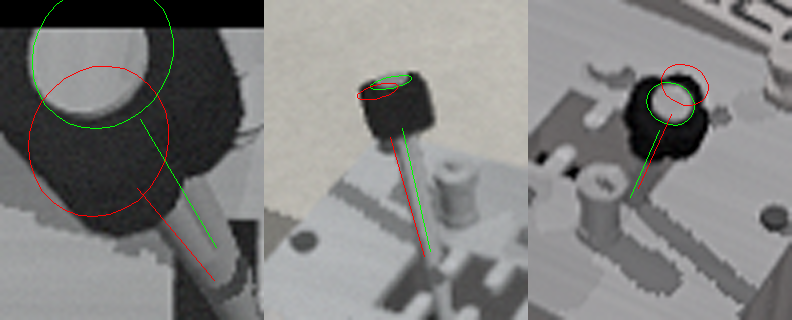

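The -0.21 rad model (green) matches the lever in all three views. The hand is clear and the loose parts have not moved, so I'm handing in.

```bash
python3 - <<'E'
from h import *
print(ctrl.read_state()['time'],ctrl.finish_job())
E
```

```text
the job is handed in; nothing more can be done
25.05 None
```

The lever is in reverse, the (-x,-y) corner slot with the tall switch behind it. I handed the job in at 25 s with the hand clear. No verdict was reported.

**What I did:** with the fingers shut, I pushed the knob -x to neutral, then -y across to the outer lane. From there I pushed -x into the slot until the force jumped to about 17 N. I then backed off and raised the hand.

**Last checks:**
- With the lever against the stop, the knob measured (-44, -53) mm in tower axes; the expected end position is about (-43, -50 to -55).
- After I let go, a lever model at shift -0.21, select -0.27 matched all three camera views. A model at shift -0.15 did not.
- The hand was clear, with the force reading near zero. By eye, the loose parts stood where they started; I did not re-measure them.

**What disagreed:**
- **Fingertip height:** the fingertips appeared about 20 mm higher in the pictures than the reported tool point. My first push therefore came down on top of the knob with about 9 N, and I redid it lower.
- **Final position:** after I let go, triangulating the knob gave -39 mm along the slot, 4 mm short of the model. Single-camera estimates ranged from -22 to -50 mm. I relied on the model match and the force stop.

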